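Point out the failed print and put the printer on hold

TASK

One of the four printed bobbins on the build plate stopped early: it is short and has no upper flange. Point it out by holding the fingertips about 2 cm directly above its middle, still, for two seconds, without touching the plate or any print and without pointing at a finished bobbin. Then push the hold lever on the control box all the way over, away from you to its far stop; lift or carry nothing and leave the other things where they are.

Things in the scene. Friction and masses are not known exactly. Their poses are not given: they have to be found in the camera images.
- plate: removable dark steel build plate, 260 x 260 mm, 6 mm thick, lying fixed on the bench with four printed bobbins on it, one near each corner (about 65 mm from the plate's centre lines, so about 120 mm apart). Origin: centre of its underside; x and y along its edges, z up; it is turned up to 0.3 rad. Its two small tabs (22 mm wide, sticking out about 32 mm) are on the -x edge
- failed: the failed print, white plastic, loose, standing upright: 44 mm foot flange, then a 26 mm stem that stops at 20 mm height with the open rib pattern showing; it has no upper flange. Origin: centre of its underside, z up
- failed_top (a point): centre of the top of the failed print, 20 mm above its underside (26 mm above the bench)
- bobbin1: a finished bobbin, same white plastic, loose, upright, 45 mm high, with 44 mm flanges at foot and top and a 26 mm stem. Origin: centre of its underside, z up
- bobbin1_top (a point): centre of the top face of that bobbin, 45 mm above its underside (51 mm above the bench)
- bobbin2: a finished bobbin, same white plastic, loose, upright, 45 mm high, with 44 mm flanges at foot and top and a 26 mm stem. Origin: centre of its underside, z up
- bobbin2_top (a point): centre of the top face of that bobbin, 45 mm above its underside (51 mm above the bench)
- bobbin3: a finished bobbin, same white plastic, loose, upright, 45 mm high, with 44 mm flanges at foot and top and a 26 mm stem. Origin: centre of its underside, z up
- bobbin3_top (a point): centre of the top face of that bobbin, 45 mm above its underside (51 mm above the bench)
- box: fixed black control box with a rounded 150 x 100 mm body (along its x and y), 45 mm high; origin: centre of its underside; x points roughly away from the robot (turned up to 0.4 rad), z up. A grey block 70 x 50 mm, 25 mm high, on top of it (centred at x = -15 mm) carries the hold lever, whose pivot axis is parallel to the box's y and lies at x = -15 mm, y = 0, 67 mm above the bench
- hold_lever (a joint): angle of the hold lever in rad: about 0 when it leans towards the robot side (the box's -x) by 0.5 rad from upright, 1.0 at its stop when it leans 0.5 rad the other way (+x). It stays where it is left; light friction, about 1 N at the ball
- hold_lever_tip (a point): centre of the lever's 26 mm metal ball, 80 mm from the pivot on a 10 mm round rod; 137 mm above the bench at either stop, 147 mm when upright
- glue: loose closed jar, 56 mm across, 85 mm high; origin: centre of its underside
- scraper: loose spatula lying on the bench beside the plate, 280 mm long along its x, blade 65 mm wide at +x, under 25 mm high; origin near its middle, on the underside
There are look-alikes about, which are no part of the job. What is shaped like the bobbin1 but purple or red is not meant.

How it is judged:
On the way, in this order (a step that is already met when the one before it is completed fails the run):
1. the fingertips dwell just above the failed print for 1.5 s (horizontal distance between the grasp point and failed_top below 0.018 m and z of the grasp point in the frame of failed_top between 0 and 0.065 m), for 1.5 s.
2. then the hold lever is pushed over to its far stop (value of joint hold_lever above 0.9 rad), for 0.1 s.
At the end, for the whole second after the job is handed in: the hold lever stands at its far stop (above 0.9 rad of 1.0); all four prints are upright and within 5 mm of where they started, and the jar and scraper within 15 mm (value of joint hold_lever above 0.9 rad and distance of each of bobbin1, bobbin2, bobbin3, failed from where it was at the start of the episode below 0.005 m and angle between each of bobbin1, bobbin2, bobbin3, failed's own z axis and vertical below 0.1 rad and linear speed of each of bobbin1, bobbin2, bobbin3, failed below 0.02 m/s and distance of each of glue, scraper from where it was at the start of the episode below 0.015 m); the robot touches nothing.
It fails at once if the robot touched a print or the build plate (contact force between any of the fingers, the arm and bobbin1 above 0.3 N or contact force between any of the fingers, the arm and bobbin2 above 0.3 N or contact force between any of the fingers, the arm and bobbin3 above 0.3 N or contact force between any of the fingers, the arm and failed above 0.3 N or contact force between any of the fingers, the arm and plate above 0.3 N).
It fails at once if a print was moved or lifted by more than 5 mm (distance of any of bobbin1, bobbin2, bobbin3, failed from where it was at the start of the episode above 0.005 m).
It fails at once if a finished bobbin was pointed at (within 18 mm of its middle, fingertips under about 45 mm above it) ((horizontal distance between the grasp point and bobbin1_top below 0.018 m and z of the grasp point in the frame of bobbin1_top between 0 and 0.065 m) or (horizontal distance between the grasp point and bobbin2_top below 0.018 m and z of the grasp point in the frame of bobbin2_top between 0 and 0.065 m) or (horizontal distance between the grasp point and bobbin3_top below 0.018 m and z of the grasp point in the frame of bobbin3_top between 0 and 0.065 m)).
It fails at once if the jar or scraper was lifted, or moved by more than 15 mm (distance of any of glue, scraper from where it was at the start of the episode above 0.015 m).
It also fails if it takes over 45 s, if anything falls off the work surface, if the arm or the gripper's body presses on something with over 40 N, if the wrist force passes 120 N, or if a joint passes its speed limit or range.

ROBOT

A 7-joint arm with a two-finger parallel gripper is mounted at the origin on the work surface. World frame = base frame: x ahead of the robot, y to its left, z up, the work surface at z = 0. Lengths are in m, angles in rad, forces in N, time in s.
With the tool pointing down it reaches from about 0.425 to 0.875 m from the base axis. Payload 9.9 kg.
Tool frame: the origin (TCP) lies between the finger pads; the fingertips stand 14 mm ahead of it and the grasp point (between the pads) lies 5 mm behind it; x points along the fingers, y is the direction in which the jaws open and shut, and the axes are right-handed (so a half turn about x gives the same grasp; the last joint's range is limited). The gripper opens to 85 mm and grips with 20 to 120 N. Pads are 22 mm wide; open, the fingers measure 114 mm over their backs; the gripper's body (76 mm by 85 mm) begins 54 mm behind the grasp point. The pads swing forward as they close: fully open they stand 13 mm farther back than shut.
Start: joints at [1.212, 0.576, 0.025, 1.437, -0.015, 1.129, -0.057], TCP at [0.183, -0.65, 0.245] pointing down, gripper open.
Joint ranges: [-2.76, 2.76], [-0.34, 2.15], [-1.52, 1.57], [0.19, 2.46], [-1.09, 4.23], [0.17, 1.99], [-2.82, 2.82]. Speed limits (rad/s): [2.22, 2.22, 3.01, 3.01, 3.14, 3.14, 3.14].

INTERFACE

Orientations are given as a unit quaternion [w, x, y, z].
In Python, from cell import monitor, capture, camera_params, workorder gives the robot as it stands.
- The arm moves only by the tool apply_moves, never from a script. Its argument "series" is a list of rows, each a list of 7 numbers: the shift along the tool's x, y, z in mm, then the turn, a rotation vector about the tool's x, y, z in rad, then the opening, from 0 (shut) to 1 (fully open). A call has 1 to 10 rows; each row is the pose to reach, as a shift and turn from the pose measured when the call began, along the tool's axes at that moment; what a row does not reach only later rows make up. A row lasts 1/12 s, in which the tool goes at most 41.7 mm and 7.16 degrees, less where a joint would pass 70% of its speed; a pose out of reach is approached as far as the arm can. A call with a gripper value outside its range is refused whole. The fingers move at their own pace and stop on an object; "squeeze" is the grip in N (left out, the last holds). Time passes only in rows, so rows that repeat a pose let the fingers close. It gives the time, the measured TCP pose, the force and the opening at its end, in the units of the state.
- monitor.get_state(): the state, without advancing time (a new reading comes with each control period).
- capture(name): name is "scene" or "top"; returns the picture (384x512x3 uint8, blue, green, red); there is no depth.
- camera_params(name): a dict with "camera_matrix" (3x3 intrinsics, pixels), "T" (4x4, takes a point from camera to world coordinates). Camera axes: x right, y up, looking along -z (the intrinsics and any distortion apply to the point x, -y, -z); pixel columns grow to the right and rows downward; lengths in m; the calibration is good to about 2 mm. A picture is of the moment at which its call begins. camera_params takes no time and is no camera call.
- workorder.sign_off(): hands the job in, once; it reports no verdict.
The state is a dict: "clock": time; "qpos": joint angles; "joint_vel": joint speeds; "joint_efforts": joint torques, N m; "eef_pos": TCP position; "tool_rot": TCP orientation; "contact_force": force on the tool from outside, world axes, zero at the start; "wrist_torque": the same for the moment, N m; "grip_width": opening from 0.0 (shut) to 1.0 (fully open).
Only numpy, scipy, OpenCV 4.12 (cv2) and the standard library are available. Lean on these libraries where they do the work, as an engineer would, in place of code of your own. Each camera call takes 0.05 s, during which the arm holds its last target.

## Working session

There is one attempt and no reset: what is moved stays moved. The work goes in short steps, Python scripts to look and compute and a tool call to move; the robot and the scene stay as the last step left them, time stands still between calls to the robot, and variables do not carry over. Pictures are saved under pics/ and viewed, and the job is handed in when it is done.

Besides the shell and the picture viewer there is one more tool, called after "Request:" as name([rows], argument=value, ...), one row to a line, values as JSON. apply_moves: Moves the arm, as the interface text tells. Its arguments: {"type":"object","properties":{"series":{"type":"array"},"squeeze":{"type":"number"}},"required":["series"]}

```bash
ls; mkdir -p pics; python3 - <<'E'
from cell import monitor, capture, camera_params
import cv2
print(monitor.get_state())
for n in ("scene","top"):
    im=capture(n); cv2.imwrite(f"pics/{n}0.png",im)
    p=camera_params(n); print(n,p)
E
```

```text
pics
{'clock': 0.0, 'qpos': array([ 1.21217039,  0.57653548,  0.02485706,  1.43794581, -0.01498894,
        1.12899336, -0.05651933]), 'joint_vel': array([-0.00094398, -0.00218799,  0.00052642, -0.00010939, -0.00051636,
        0.00188754,  0.00018256]), 'joint_efforts': array([-1.44589947e-03, -7.65766382e+01,  2.24984765e+00, -2.85969454e+01,
        1.52094924e-02,  1.26438180e-02,  5.18321087e-05]), 'eef_pos': array([ 0.18305454, -0.64923988,  0.24442733]), 'tool_rot': array([-0.09627486, -0.70032147, -0.09745104,  0.70055998]), 'contact_force': array([ 0.47155933, -0.49311392,  0.61597995]), 'wrist_torque': array([ 0.02898721,  0.00702375, -0.0342992 ]), 'grip_width': 0.9958680159606271}
scene {'camera_matrix': array([[441.84844868,   0.        , 260.95545524],
       [  0.        , 441.84844868, 201.02825422],
       [  0.        ,   0.        ,   1.        ]]), 'T': array([[-0.69211885, -0.46528988,  0.55179419,  1.21583016],
       [ 0.72170084, -0.43454208,  0.53881452,  0.5734853 ],
       [-0.01092715,  0.77115401,  0.63655486,  0.84341453],
       [ 0.        ,  0.        ,  0.        ,  1.        ]])}
top {'camera_matrix': array([[386.56242609,   0.        , 252.96336249],
       [  0.        , 386.56242609, 186.48377812],
       [  0.        ,   0.        ,   1.        ]]), 'T': array([[ 0.01604153,  0.98514132, -0.1709949 ,  0.41705655],
       [-0.99963364,  0.0195302 ,  0.01873943, -0.03159185],
       [ 0.02180055,  0.17063164,  0.98509369,  1.00331172],
       [ 0.        ,  0.        ,  0.        ,  1.        ]])}
```

View pics/scene0.png

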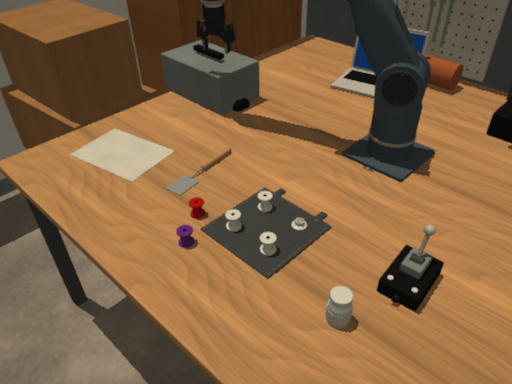

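View pics/top0.png

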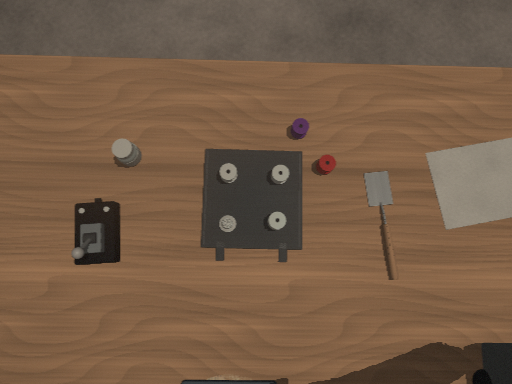

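The scene view shows a dark plate with four white prints at about (265,201), (233,220), (268,243) and (299,224). The print at (299,224) is low and flat. In the top view the prints are at (228,173), (280,174), (277,221) and (228,224), and the last has open ribs. The other views to note are the purple and red look-alikes at top (300,128) and (327,164), the box at top (97,235) with its ball at (78,253), the jar at (124,150) and the scraper at (385,220). I'll check the choice in a close crop and measure.

```bash
cat > h.py <<'E'
import numpy as np, cv2
from cell import camera_params
def ray(n,u,v):
    p=camera_params(n);K=p["camera_matrix"];T=p["T"]
    d=T[:3,:3]@np.array([(u-K[0,2])/K[0,0],-(v-K[1,2])/K[1,1],-1.])
    return T[:3,3],d
def onz(n,u,v,z):
    o,d=ray(n,u,v);return o+d*(z-o[2])/d[2]
def tri(a,b):
    o1,d1=ray(*a);o2,d2=ray(*b)
    s=np.linalg.lstsq(np.c_[d1,-d2],o2-o1,rcond=None)[0]
    p,q=o1+s[0]*d1,o2+s[1]*d2
    return (p+q)/2,np.linalg.norm(p-q)
E
python3 - <<'E'
import cv2,numpy as np
from h import *
s=cv2.imread("pics/scene0.png");t=cv2.imread("pics/top0.png")
a=cv2.resize(s[180:270,195:335],None,fx=5,fy=5,interpolation=cv2.INTER_CUBIC)[:, :700]
cv2.imwrite("pics/cs.png",a)
cv2.imwrite("pics/ct.png",cv2.resize(t[140:270,195:310],None,fx=4,fy=4,interpolation=cv2.INTER_CUBIC))
b1=cv2.resize(t[190:275,60:130],None,fx=6,fy=6,interpolation=cv2.INTER_CUBIC)
b2=cv2.resize(s[215:315,370:450],None,fx=5,fy=5,interpolation=cv2.INTER_CUBIC)
cv2.imwrite("pics/b1.png",b1);cv2.imwrite("pics/b2.png",b2)
m=((t.min(2)>110)).astype(np.uint8)
n,l,st,c=cv2.connectedComponentsWithStats(m)
for i in range(1,n):
    if st[i,4]>20: print("top",c[i].round(1),st[i], onz("top",*c[i],.05).round(3),onz("top",*c[i],.02).round(3))
m=((s.min(2)>130)&(s.max(2).astype(int)-s.min(2)<60)).astype(np.uint8)
m[:170]=0
n,l,st,c=cv2.connectedComponentsWithStats(m)
for i in range(1,n):
    if st[i,4]>20: print("scene",c[i].round(1),st[i], onz("scene",*c[i],.04).round(3),onz("scene",*c[i],.02).round(3))
E
```

```text
top [121.4 147.7] [112 139  20  19 291] [0.675 0.285 0.05 ] [0.684 0.295 0.02 ]
top [473.4 182.2] [ 426  138   86   91 6013] [ 0.605 -0.61   0.05 ] [ 0.611 -0.628  0.02 ]
top [228.2 171.5] [220 163  17  19 205] [0.62  0.013 0.05 ] [0.626 0.015 0.02 ]
top [280.3 172.7] [273 165  16  19 204] [ 0.619 -0.118  0.05 ] [ 0.626 -0.121  0.02 ]
top [374.8 196.5] [368 182  17  24 165] [ 0.563 -0.356  0.05 ] [ 0.568 -0.366  0.02 ]
top [388.2 196.4] [385 191   8  13  36] [ 0.564 -0.39   0.05 ] [ 0.569 -0.401  0.02 ]
top [276.9 219.9] [269 212  17  17 214] [ 0.5  -0.11  0.05] [ 0.502 -0.113  0.02 ]
top [227.9 223.1] [220 216  16  16 153] [0.49 0.01 0.05] [0.492 0.012 0.02 ]
scene [127.9 173.3] [107 170  40  11 237] [ 0.704 -0.503  0.04 ] [ 0.691 -0.529  0.02 ]
scene [264.5 195.1] [258 191  14   9  98] [ 0.493 -0.118  0.04 ] [ 0.475 -0.135  0.02 ]
scene [232.4 214.1] [225 209  16  11 115] [ 0.614 -0.125  0.04 ] [ 0.599 -0.142  0.02 ]
scene [298.  225.6] [291 221  15   9  67] [0.526 0.037 0.04 ] [0.509 0.024 0.02 ]
scene [429.6 227. ] [427 225   7   5  27] [0.292 0.295 0.04 ] [0.269 0.288 0.02 ]
scene [267.5 237.3] [260 232  16  12 141] [0.615 0.008 0.04 ] [ 0.6   -0.006  0.02 ]
scene [261.5 249. ] [260 245   5   9  21] [0.656 0.026 0.04 ] [0.642 0.013 0.02 ]
scene [341.  294.5] [330 286  23  18 320] [0.636 0.257 0.04 ] [0.621 0.249 0.02 ]
```

View pics/cs.png

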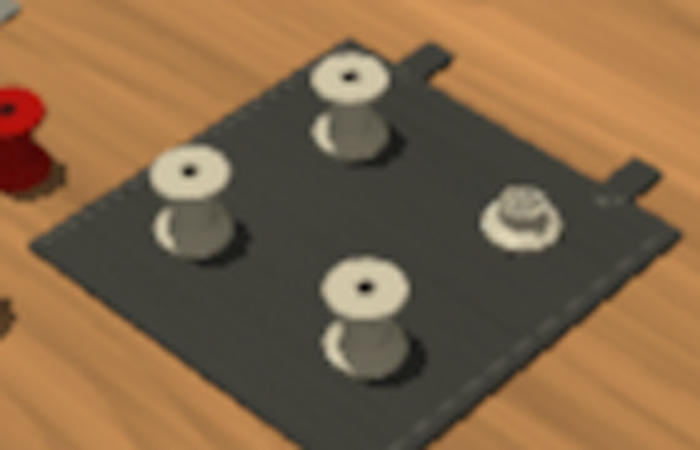

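View pics/ct.png

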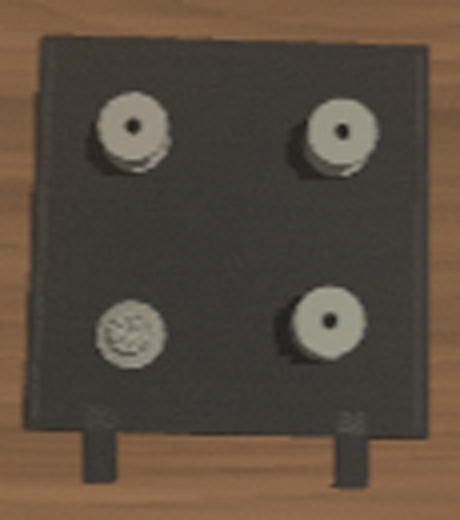

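View pics/b1.png

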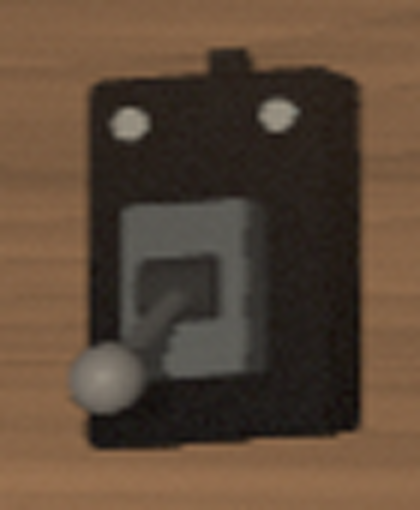

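View pics/b2.png

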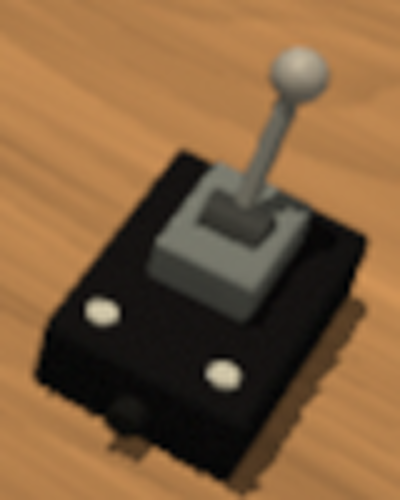

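The crop confirms it: the print at top (228,223.5) / scene (299,224) has a foot flange and a ribbed stub, and the other three have upper flanges. The crops also show the lever ball at top (77.7,253) and scene (429.8,229.8).

```bash
python3 - <<'E'
from h import *
from scipy.spatial.transform import Rotation as R
f=lambda v:np.round(v,4)
for z in(.01,.026):print("failed top z",z,f(onz("top",227.6,223.4,z)))
print("failed scene foot",f(onz("scene",299.0,224,.010)))
print("ball",tri(("top",77.6,252.8),("scene",429.6,229.6)))
for a,b in [((228.1,171.3),(264.5+3,237.3)),((280.3,172.7),(232.4,214.1)),((276.9,219.9),(264.5,195.1))]: print("bob",f(onz("top",*a,.051)),f(onz("scene",*b,.051)))
# box: top-face corners z=.045 (crop/6+offset), block corners z=.07
g=lambda x,y:(x/6+60-.4,y/6+190-.4)
for n,p,z in [("btnL",(130,123),.046),("btnR",(278,115),.046),("blk TL",(121,207),.07),("blk TR",(247,200),.07),("blk BR",(247,372),.07),("body TL",(90,85),.045),("body TR",(335,72),.045),("body BL",(90,447),.045),("body BR'",(335,437),.045)]:
  print(n,f(onz("top",*g(*p),z)))
print("btns tri",tri(("top",*g(130,123)),("scene",101.5/5+370-.4,312/5+215-.4)),tri(("top",*g(278,115)),("scene",223/5+370-.4,375/5+215-.4)))
print("jar",tri(("top",121.4,147.7),("scene",341,294.5-1)))
q=[-0.09627486, -0.70032147, -0.09745104,  0.70055998]
M=R.from_quat(q[1:]+q[:1]).as_matrix();print(f(M))
E
```

```text
failed top z 0.01 [0.4922 0.013  0.01  ]
failed top z 0.026 [0.491  0.0122 0.026 ]
failed scene foot [0.4936 0.015  0.01  ]
ball (array([0.41259036, 0.33303468, 0.13756684]), np.float64(9.792590698623355e-06))
bob [0.6199 0.0134 0.051 ] [0.6228 0.016  0.051 ]
bob [ 0.619 -0.118  0.051] [ 0.6224 -0.1154  0.051 ]
bob [ 0.4999 -0.1101  0.051 ] [ 0.5028 -0.1083  0.051 ]
btnL [0.5158 0.3723 0.046 ]
btnR [0.5202 0.3123 0.046 ]
blk TL [0.4798 0.3626 0.07  ]
blk TR [0.4834 0.3132 0.07  ]
blk BR [0.4159 0.3076 0.07  ]
body TL [0.5313 0.3905 0.045 ]
body TR [0.5386 0.2907 0.045 ]
body BL [0.3852 0.3767 0.045 ]
body BR' [0.3907 0.2794 0.045 ]
btns tri (array([0.52641561, 0.33821339, 0.07602492]), np.float64(0.04886302464043502)) (array([0.51055497, 0.34515025, 0.01967595]), np.float64(0.05143133626207935))
jar (array([0.6660223 , 0.27285954, 0.08494962]), np.float64(0.00017717102399909178))
[[-6.000e-04  2.714e-01 -9.625e-01]
 [ 1.600e-03 -9.625e-01 -2.714e-01]
 [-1.000e+00 -1.700e-03  1.000e-04]]
```

Measurements:
- The failed print is at about (0.492, 0.0135), with the two views about 2 mm apart.
- The ball is at (0.4126, 0.333, 0.1376), and the box yaw is about 0.08.

Plan: shut the fingers, travel high to above the failed print, and turn the tool +0.195 about its x so its z aligns with the box.

Request:
apply_moves([
  [0,-10,-8,0.01,0,0,0],
  [0,-32,-28,0.03,0,0,0],
  [0,-60,-52,0.05,0,0,0],
  [0,-88,-76,0.08,0,0,0],
  [0,-116,-100,0.1,0,0,0],
  [0,-144,-124,0.12,0,0,0],
  [0,-172,-148,0.14,0,0,0],
  [0,-200,-172,0.16,0,0,0],
  [0,-228,-196,0.18,0,0,0],
  [0,-250,-215,0.195,0,0,0],
])

```text
clock: 0.93
eef_pos: [0.3229, -0.3475, 0.2448]
tool_rot: [-0.028, -0.706, -0.029, 0.707]
contact_force: [-0.1, -0.7, 0.2]
grip_width: 0.0
```

```bash
cat >> h.py <<'E'
def to(p):
    from cell import monitor
    from scipy.spatial.transform import Rotation as R
    s=monitor.get_state();q=s["tool_rot"];M=R.from_quat(list(q[1:])+[q[0]]).as_matrix()
    print("clock",s["clock"],"pos",s["eef_pos"].round(4),"F",s["contact_force"].round(2),"zaxis",M[:,2].round(3),"xaxis",M[:,0].round(3))
    print("shift mm",(M.T@(np.array(p)-s["eef_pos"])*1000).round(1))
E
python3 -c "
from h import *
to([.492,.0135,.245])"
```

```text
clock 0.9333 pos [ 0.3229 -0.3475  0.2448] F [-0.1  -0.66  0.21] zaxis [-0.997 -0.08   0.   ] xaxis [-0.001  0.002 -1.   ]
shift mm [   0.5 -346.2 -197.5]
```

Request:
apply_moves([
  [0,-20,-11,0,0,0,0],
  [0,-52,-30,0,0,0,0],
  [0,-86,-49,0,0,0,0],
  [0,-120,-69,0,0,0,0],
  [0,-155,-88,0,0,0,0],
  [0,-190,-108,0,0,0,0],
  [0,-225,-128,0,0,0,0],
  [0,-260,-148,0,0,0,0],
  [0,-290,-165,0,0,0,0],
  [0,-316,-180,0,0,0,0],
])

```text
clock: 1.77
eef_pos: [0.4775, -0.0153, 0.2454]
tool_rot: [-0.028, -0.706, -0.03, 0.707]
contact_force: [0.5, -0.5, 0.1]
grip_width: -0.003
```

```bash
python3 -c "
from h import *
to([.492,.0135,.06])"
```

```text
clock 1.7667 pos [ 0.4775 -0.0153  0.2454] F [ 0.46 -0.5   0.07] zaxis [-0.997 -0.082  0.   ] xaxis [-0.001  0.003 -1.   ]
shift mm [185.5 -26.9 -16.8]
```

Request:
apply_moves([
  [10,-15,-9,0,0,0,0],
  [30,-27,-17,0,0,0,0],
  [55,-27,-17,0,0,0,0],
  [80,-27,-17,0,0,0,0],
  [105,-27,-17,0,0,0,0],
  [125,-27,-17,0,0,0,0],
  [140,-27,-17,0,0,0,0],
  [150,-27,-17,0,0,0,0],
  [155,-27,-17,0,0,0,0],
  [155,-27,-17,0,0,0,0],
])

```text
clock: 2.6
eef_pos: [0.4915, 0.0135, 0.0894]
tool_rot: [-0.028, -0.706, -0.03, 0.707]
contact_force: [-0.4, -0.1, 0.2]
grip_width: 0.001
```

```bash
python3 -c "
from h import *
from cell import capture
to([.492,.0135,.06])
s=capture('scene');t=capture('top')
cv2.imwrite('pics/p1.png',np.vstack([cv2.resize(s[150:280,180:350],None,fx=3,fy=3),cv2.resize(t[150:220,180:350],None,fx=3,fy=3)])[:600])"
```

```text
clock 2.6 pos [0.4915 0.0135 0.0894] F [-0.4  -0.09  0.25] zaxis [-0.997 -0.082  0.002] xaxis [-0.003  0.003 -1.   ]
shift mm [29.4  0.1 -0.6]
```

View pics/p1.png

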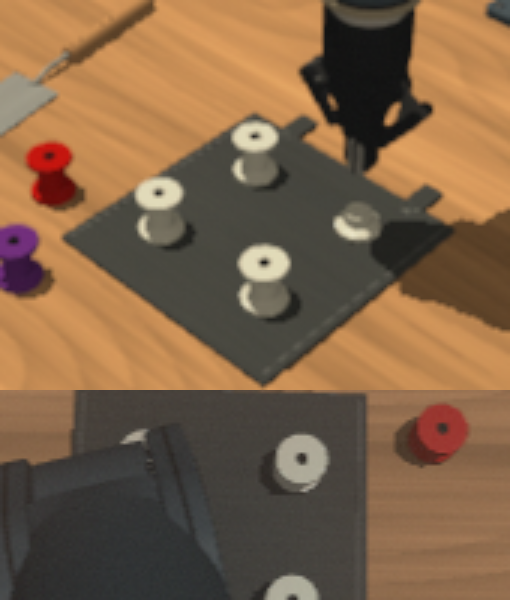

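The fingertips, at crop (360,168), hang straight above the ribbed stub at (357,218), clear of the other prints. I'll lower the last 29 mm and hold.

Request:
apply_moves([
  [5,0,0,0,0,0,0],
  [12,0,0,0,0,0,0],
  [19,0,0,0,0,0,0],
  [25,0,0,0,0,0,0],
  [28,0,0,0,0,0,0],
  [29,0,0,0,0,0,0],
  [29,0,0,0,0,0,0],
  [29,0,0,0,0,0,0],
  [29,0,0,0,0,0,0],
  [29,0,0,0,0,0,0],
])

```text
clock: 3.53
eef_pos: [0.4925, 0.0136, 0.062]
tool_rot: [0.028, 0.707, 0.03, -0.706]
contact_force: [0.4, -0.4, -0.5]
grip_width: 0.001
```

Request:
apply_moves([
  [0,0,0,0,0,0,0],
  [0,0,0,0,0,0,0],
  [0,0,0,0,0,0,0],
  [0,0,0,0,0,0,0],
  [0,0,0,0,0,0,0],
  [0,0,0,0,0,0,0],
  [0,0,0,0,0,0,0],
  [0,0,0,0,0,0,0],
  [0,0,0,0,0,0,0],
  [0,0,0,0,0,0,0],
])

```text
clock: 4.37
eef_pos: [0.4924, 0.0136, 0.062]
tool_rot: [0.028, 0.707, 0.03, -0.706]
contact_force: [0.1, -0.8, -0.4]
grip_width: 0.003
```

Request:
apply_moves([
  [0,0,0,0,0,0,0],
  [0,0,0,0,0,0,0],
  [0,0,0,0,0,0,0],
  [0,0,0,0,0,0,0],
  [0,0,0,0,0,0,0],
  [0,0,0,0,0,0,0],
  [0,0,0,0,0,0,0],
  [0,0,0,0,0,0,0],
  [0,0,0,0,0,0,0],
  [0,0,0,0,0,0,0],
])

```text
clock: 5.2
eef_pos: [0.4925, 0.0136, 0.0619]
tool_rot: [0.028, 0.707, 0.03, -0.706]
contact_force: [1.1, -0.1, 0.4]
grip_width: 0.001
```

Request:
apply_moves([
  [0,0,0,0,0,0,0],
  [0,0,0,0,0,0,0],
  [0,0,0,0,0,0,0],
  [0,0,0,0,0,0,0],
  [0,0,0,0,0,0,0],
  [0,0,0,0,0,0,0],
])

```text
clock: 5.7
eef_pos: [0.4925, 0.0136, 0.0619]
tool_rot: [0.028, 0.707, 0.03, -0.706]
contact_force: [0.1, -0.2, -1.1]
grip_width: 0.0
```

```bash
python3 -c "
from h import *
from cell import capture
to([.492,.0135,.15]);to([.37,.33,.15])
s=capture('scene')
cv2.imwrite('pics/p2.png',cv2.resize(s[150:280,180:350],None,fx=4,fy=4))"
```

```text
clock 5.7 pos [0.4925 0.0136 0.0619] F [ 0.12 -0.2  -1.14] zaxis [-0.997 -0.082 -0.   ] xaxis [-0.     0.003 -1.   ]
shift mm [-88.1  -0.2   0.5]
clock 5.7 pos [0.4925 0.0136 0.0619] F [ 0.12 -0.2  -1.14] zaxis [-0.997 -0.082 -0.   ] xaxis [-0.     0.003 -1.   ]
shift mm [ -87.2 -325.7   96.1]
```

View pics/p2.png

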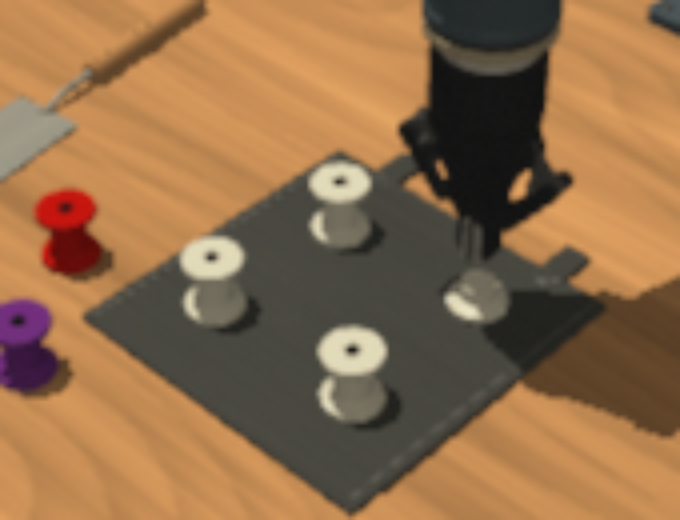

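The tip, at crop (470,250), is directly above the stub at (477,290), with nothing touched. The hold lasted over 2 s. Now I'll rise and travel to the robot side of the lever.

Request:
apply_moves([
  [-15,0,0,0,0,0,0],
  [-45,0,0,0,0,0,0],
  [-75,-8,3,0,0,0,0],
  [-97,-30,9,0,0,0,0],
  [-100,-65,20,0,0,0,0],
  [-100,-100,30,0,0,0,0],
  [-100,-137,42,0,0,0,0],
  [-100,-174,53,0,0,0,0],
  [-100,-205,62,0,0,0,0],
  [-100,-230,70,0,0,0,0],
])

```text
clock: 6.58
eef_pos: [0.4025, 0.2394, 0.1628]
tool_rot: [0.028, 0.707, 0.031, -0.706]
contact_force: [0.7, -0.5, -0.1]
grip_width: 0.002
```

```bash
python3 -c "
from h import *
to([.366,.3295,.139])"
```

```text
clock 6.5833 pos [0.4025 0.2394 0.1628] F [ 0.68 -0.55 -0.1 ] zaxis [-0.996 -0.084 -0.001] xaxis [ 0.     0.004 -1.   ]
shift mm [ 24.1 -92.7  28.9]
```

Request:
apply_moves([
  [0,-8,10,0,0,0,0],
  [0,-20,20,0,0,0,0],
  [0,-40,28,0,0,0,0],
  [0,-60,30,0,0,0,0],
  [5,-80,30,0,0,0,0],
  [12,-92,30,0,0,0,0],
  [20,-93,30,0,0,0,0],
  [24,-93,30,0,0,0,0],
  [24,-93,30,0,0,0,0],
])

```text
clock: 7.33
eef_pos: [0.3645, 0.3279, 0.1378]
tool_rot: [-0.029, -0.706, -0.03, 0.707]
contact_force: [0.4, -0.6, -0.2]
grip_width: 0.0
```

```bash
python3 -c "
from h import *
from cell import capture
to([.462,.337,.139])
s=capture('scene');t=capture('top')
cv2.imwrite('pics/p3.png',np.hstack([cv2.resize(s[190:320,350:470],None,fx=3.3,fy=3.3),cv2.resize(t[180:310,30:150],None,fx=3.3,fy=3.3)]))"
```

```text
clock 7.3333 pos [0.3645 0.3279 0.1378] F [ 0.35 -0.62 -0.19] zaxis [-0.997 -0.083  0.002] xaxis [-0.002  0.001 -1.   ]
shift mm [ -1.4  -1.  -97.9]
```

View pics/p3.png

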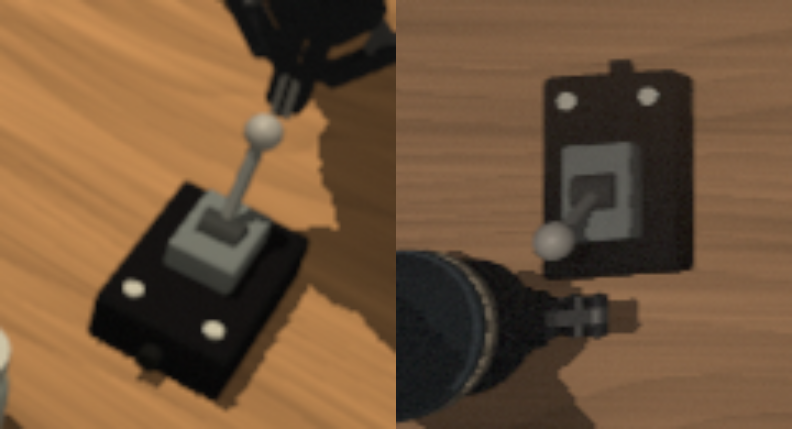

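The fingertips, at scene crop (283,95), stand just on the robot side of the ball at (264,132) and in line with it. Push along -z of the tool.

Request:
apply_moves([
  [0,0,-6,0,0,0,0],
  [0,0,-14,0,0,0,0],
  [0,0,-22,0,0,0,0],
  [0,0,-31,0,0,0,0],
  [0,0,-40,0,0,0,0],
  [0,0,-49,0,0,0,0],
  [0,0,-58,0,0,0,0],
  [0,0,-67,0,0,0,0],
  [0,0,-76,0,0,0,0],
  [0,0,-84,0,0,0,0],
])

```text
clock: 8.27
eef_pos: [0.4498, 0.3351, 0.1386]
tool_rot: [-0.028, -0.706, -0.03, 0.707]
contact_force: [-1.1, -1.7, -1.4]
grip_width: -0.002
```

Request:
apply_moves([
  [0,0,-4,0,0,0,0],
  [0,0,-6,0,0,0,0],
  [0,0,-8,0,0,0,0],
  [0,0,-9,0,0,0,0],
  [0,0,-9,0,0,0,0],
])

```text
clock: 8.68
eef_pos: [0.4586, 0.3358, 0.1386]
tool_rot: [-0.028, -0.706, -0.03, 0.707]
contact_force: [0.0, 1.0, 0.1]
grip_width: 0.001
```

```bash
python3 -c "
from h import *
from cell import capture
to([.462,.337,.139])
s=capture('scene');t=capture('top')
cv2.imwrite('pics/p4.png',np.hstack([cv2.resize(s[190:320,350:470],None,fx=3.3,fy=3.3),cv2.resize(t[180:310,30:150],None,fx=3.3,fy=3.3)]))"
```

```text
clock 8.6833 pos [0.4586 0.3358 0.1386] F [0.03 1.   0.15] zaxis [-0.997 -0.082  0.   ] xaxis [-0.001  0.002 -1.   ]
shift mm [-0.4 -0.9 -3.4]
```

View pics/p4.png

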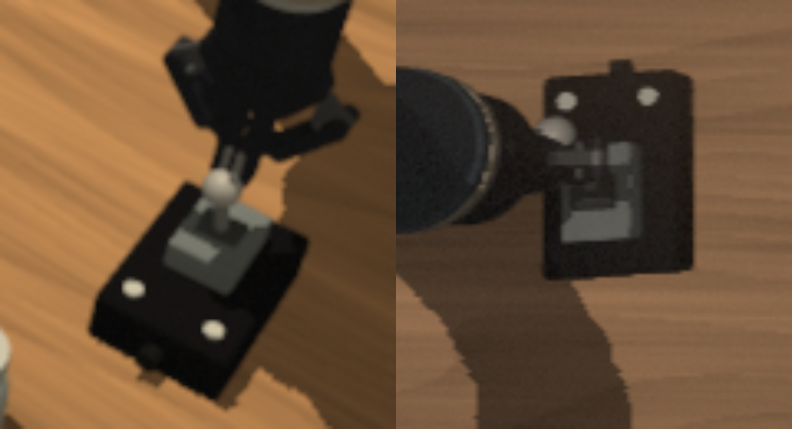

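The ball has gone over (scene crop (221,187)), with no stop force yet. I'll push on gently.

Request:
apply_moves([
  [0,0,-2,0,0,0,0],
  [0,0,-4,0,0,0,0],
  [0,0,-5,0,0,0,0],
  [0,0,-5,0,0,0,0],
])

```text
clock: 9.12
eef_pos: [0.4625, 0.3364, 0.1386]
tool_rot: [-0.029, -0.706, -0.03, 0.707]
contact_force: [-4.3, -1.0, 1.9]
grip_width: -0.001
```

```bash
python3 -c "
from h import *
from cell import capture
to([.462,.337,.139])
s=capture('scene');t=capture('top')
print(tri(('top',79.7-.3,219.4-.3),('scene',416.7,246.4)))
cv2.imwrite('pics/p5.png',np.hstack([cv2.resize(s[215:275,390:450],None,fx=6,fy=6),cv2.resize(t[190:250,60:120],None,fx=6,fy=6)]))"
```

```text
clock 9.1167 pos [0.4625 0.3364 0.1386] F [-4.28 -1.01  1.87] zaxis [-0.997 -0.083  0.002] xaxis [-0.002  0.002 -1.   ]
shift mm [-0.3 -0.7  0.4]
(array([0.48511717, 0.33725925, 0.13878751]), np.float64(0.004059578882230023))
```

View pics/p5.png

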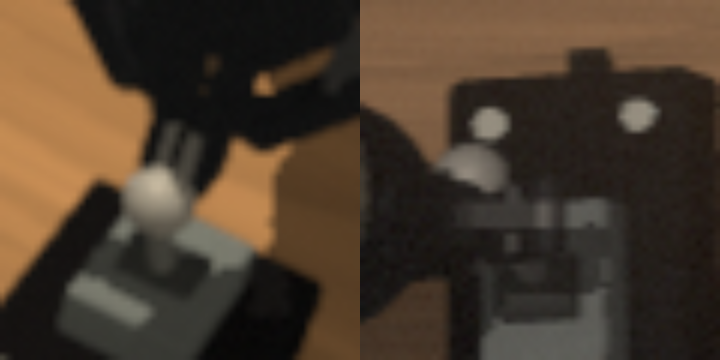

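The force has risen to 4 N, so the stop is probably reached. I'll push 3 mm further to confirm.

Request:
apply_moves([
  [0,0,-2,0,0,0,0],
  [0,0,-3,0,0,0,0],
  [0,0,-4,0,0,0,0],
  [0,0,-4,0,0,0,0],
])

```text
clock: 9.55
eef_pos: [0.4629, 0.3364, 0.1385]
tool_rot: [-0.03, -0.704, -0.03, 0.709]
contact_force: [-13.8, -2.6, 10.4]
grip_width: -0.0
```

The arm advanced only 0.4 mm and the force rose to 14 N, so the lever is at its stop. Retreat.

Request:
apply_moves([
  [0,0,4,0,0,0,0],
  [0,0,12,0,0,0,0],
  [0,0,25,0,0,0,0],
  [0,0,40,0,0,0,0],
  [0,0,55,0,0,0,0],
  [0,0,70,0,0,0,0],
  [0,0,80,0,0,0,0],
  [0,0,85,0,0,0,0],
  [0,0,85,0,0,0,0],
  [0,0,85,0,0,0,0],
])

```text
clock: 10.38
eef_pos: [0.3788, 0.3294, 0.1394]
tool_rot: [-0.03, -0.704, -0.03, 0.709]
contact_force: [-0.1, 0.1, 0.3]
grip_width: 0.002
```

```bash
python3 -c "
from h import *
from cell import capture
to([.462,.337,.139])
s=capture('scene');t=capture('top')
cv2.imwrite('pics/p6.png',np.hstack([cv2.resize(s[215:275,390:450],None,fx=6,fy=6),cv2.resize(t[190:250,60:120],None,fx=6,fy=6)]))
cv2.imwrite('pics/s6.png',s)
t0=cv2.imread('pics/top0.png')
for im in (t0,t):
  n,l,st,c=cv2.connectedComponentsWithStats((im.min(2)>110).astype(np.uint8))
  print([tuple(c[i].round(1).tolist()) for i in range(1,n) if st[i,4]>100])
"
```

```text
clock 10.3833 pos [0.3788 0.3294 0.1394] F [-0.06  0.12  0.26] zaxis [-0.996 -0.085  0.007] xaxis [-0.007 -0.    -1.   ]
shift mm [ -0.2  -0.5 -83.6]
[(121.4, 147.7), (473.4, 182.2), (228.2, 171.5), (280.3, 172.7), (374.8, 196.5), (276.9, 219.9), (227.9, 223.1)]
[(121.3, 147.7), (473.4, 182.1), (228.2, 171.5), (280.3, 172.6), (374.6, 194.8), (276.9, 219.9), (227.8, 223.1)]
```

View pics/p6.png

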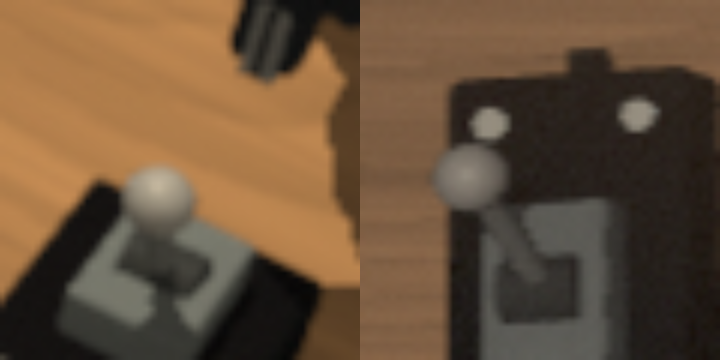

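View pics/s6.png

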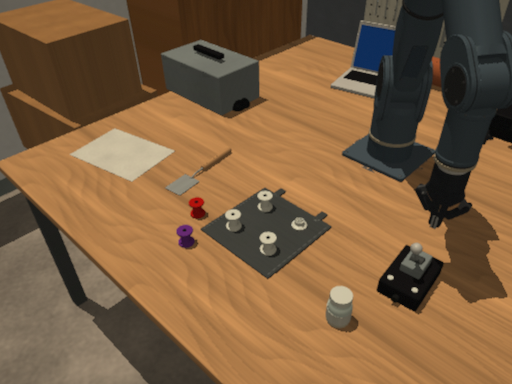

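The lever stands over to the far side (ball at scene (416,248), top (78,219)), the fingers are clear of it, and the prints, jar and scraper look unmoved. I'll triangulate the ball and hand in.

```bash
python3 -c "
from h import *
from cell import workorder
p,e=tri(('top',78.1,219.1),('scene',415.9,248.1));print(p,e)
d=p-np.array([.4126,.333,.1376]);print('travel mm',np.linalg.norm(d)*1000,'expected at stop 76.7')
if np.linalg.norm(d)>.073: print(workorder.sign_off())
"
```

```text
[0.48642276 0.33922498 0.13609344] 0.0003931861740474577
travel mm 74.10007128352805 expected at stop 76.7
the job is handed in; nothing more can be done
None
```

I pointed out the failed print, pushed the hold lever to its far stop, and handed the job in at about 10.5 s. No verdict is reported.

- **Pointing:** I chose the ribbed stub with no upper flange, at about (0.492, 0.0135). I held the shut fingertips about 2 cm above it, steady, for over 2 s. The wrist force stayed at noise level, about 1 N.
- **Lever:** I pushed the ball from the robot side. At the end the fingers gained only 0.4 mm while the force rose to about 14 N, so the lever was on its stop. I then backed off about 84 mm.
- **Lever check:** The camera put the ball 74.1 mm from where it started. Full travel is 76.7 mm and 0.9 rad corresponds to about 69.5 mm. The 2.6 mm shortfall is close to the calibration error.
- **Other objects:** In the top view the four prints and the jar are within 0.1 px of where they started. The scraper blade's bright patch shifted by 1.7 px, about 4 mm. The arm never went near it, so I put this down to a lighting change, but I did not check further.
- **Last contact reading:** The tool force read about 0.3 N after the retreat, with the fingers clear of everything.

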